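Build up a spindle-moulder cutter set on its setting stand

ROBOT

A 7-joint arm with a two-finger parallel gripper is mounted at the origin on the work surface. World frame = base frame: x ahead of the robot, y to its left, z up, the work surface at z = 0. Lengths are in m, angles in rad, forces in N, time in s.
With the tool pointing down it reaches from about 0.425 to 0.925 m from the base axis. Payload 6.8 kg.
Tool frame: the origin (TCP) lies on the centre line of the jaws, within the pads' length; the fingertips stand 17 mm ahead of it and the grasp point (between the pads) lies 2 mm behind it (r.finger_overhang is the z of the fingertips in the tool frame, in m); z points along the fingers, y is the line along which they close (so a half turn about z gives the same grasp; the last joint's range is limited). The gripper opens to 85 mm and grips with 20 to 120 N. Pads are 22 mm wide; open, the fingers measure 114 mm over their backs; the gripper's body (76 mm by 85 mm) begins 54 mm behind the grasp point. The pads swing forward as they close: fully open they stand 13 mm farther back than shut.
Start: joints at [-1.318, 0.477, 0.022, 1.555, -0.011, 1.109, -0.083], TCP at [0.238, 0.632, 0.218] pointing down, gripper open.
Joint ranges: [-2.96, 2.96], [-0.34, 2.1], [-1.41, 1.46], [0.24, 2.44], [-1.37, 4.51], [0.17, 1.92], [-2.96, 2.96]. Speed limits (rad/s): [2.39, 2.39, 3.14, 3.14, 3.14, 3.14, 3.14].

INTERFACE

Orientations are given as a unit quaternion [w, x, y, z].
In Python, from plant import r gives the robot as it stands.
- The arm moves only by the tool jog_arm, never from a script. Its argument "plan" is a list of rows, each a list of 3 entries, a list of its own where there are three numbers: the opening, from 0 (shut) to 1 (fully open), then the shift along the tool's x, y, z in mm, then the turn about the tool's z in degrees. A call has 1 to 20 rows; each row shifts and turns the commanded pose from where the row before left it, along the tool's axes as they then stand; what a row does not reach is not made up. A row lasts 1/8 s, in which the tool goes at most 62.5 mm and 10.7 degrees, less where a joint would pass 70% of its speed; a pose out of reach is approached as far as the arm can. A call is refused whole if a number of a shift passes 62.5 or a number of a turn 10.7, either way. A call with a gripper value outside its range is refused whole. The fingers move at their own pace and stop on an object; "squeeze" is the grip in N (left out, the last holds). Time passes only in rows, so rows that do not move let the fingers close. It gives the time, the measured TCP pose, the force, the opening and the grip force at its end, in the units of the state.
- r.sense(): the state, without advancing time (a new reading comes with each control period).
- r.get_image(name): name is "side" or "top" or "wrist"; returns (picture, depth): 400x640x3 uint8, red, green, blue; 400x640 float32, m along the optical axis (not along the pixel's ray), 0 where there is no reading.
- r.get_calibration(name): a dict with "fx", "fy", "cx", "cy" (pixels), "world_from_camera" (4x4, takes a point from camera to world coordinates); the wrist camera has in their place "mount" (4x4, takes a point from camera to tool coordinates, whose origin is the TCP and whose axes are the flange's). Camera axes: x right, y down, z forward; pixel columns grow to the right and rows downward; lengths in m; the calibration is good to about 2 mm. A picture is of the moment at which its call begins: read the wrist's pose just before it. get_calibration takes no time and is no camera call.
- r.hand_in(): hands the job in; it is judged then, once.
Trained networks look in the newest picture that a camera, given by its name, has taken for a name from the list of things; names that differ only in an ending like _2 or _b are one class to them, and where a whole thing is asked for, a point or a joint stands for the part that bears it (a point fixed in the world has none). Each returns a list of dicts, best first, with "confidence" (0 to 1); they miss things now and then, are a little off and sometimes report something else, mostly with a low value. They report only what shows in the picture. A call takes as long as a camera call. They do not tell look-alikes from the thing itself.
- r.look_for(camera, label): "centre" ([x, y, z] in m, in world coordinates, good to about 4 mm: the middle of the surface that is visible of it).
The state is a dict: "clock": time; "joint_positions": joint angles; "joint_velocities": joint speeds; "tau": joint torques, N m; "eef_pos": TCP position; "tcp_rot": TCP orientation; "contact_force": force on the tool from outside, world axes, zero at the start; "ft_torque": the same for the moment, N m; "gripper_width": opening from 0.0 (shut) to 1.0 (fully open); "finger_force": force on a finger pad.
Only numpy, scipy, OpenCV 4.12 (cv2) and the standard library are available. Lean on these libraries where they do the work, as an engineer would, in place of code of your own. Each camera call takes 0.05 s, during which the arm holds its last target. There are 200 camera calls.

TASK

Make up the cutter set on the upright arbor of the setting stand: first the thickest of the three plain collars, then the cutter head with its hub upwards, then the thinnest collar, and the hexagonal nut last, each slipped over the arbor and sitting flat on the one below. Lower the cutter head on gently rather than letting it drop down the arbor. The middle collar is a spare: leave it where it lies, and leave the finished stack standing by itself.

Things in the scene. Friction and masses are not known exactly. Their poses are not given: they have to be found in the camera images.
- stand: Fixed stand: round dark foot, 124 mm diameter, 22 mm high; bright shoulder, 60 mm diameter, top 35 mm up; upright smooth arbor, 24 mm diameter to 117 mm up, then a cone to the tip, 12 mm across, 123 mm up. Origin: centre of the foot's underside, on the arbor's axis, z up. Parts slip on with 4 mm play all round. Seated undersides: thick collar 35, cutter head 83, thin collar 103, nut 113 mm up.
- thick_collar: Thickest collar, goes on first: plain round aluminium ring, outside diameter 62 mm, bore 32 mm, 48 mm tall, about 0.3 kg, lying flat. Origin: centre of its underside; z up along the bore. Hold it near its top edge: once it is seated the arbor's tip stands 40 mm above its top, and the gripper's palm must stay above that.
- middle_collar: Middle, spare collar: plain round aluminium ring, outside diameter 56 mm, bore 32 mm, 24 mm tall. Origin: centre of its underside. Not used: it stays where it lies.
- thin_collar: Thinnest collar: plain round aluminium ring, outside diameter 50 mm, bore 32 mm, 10 mm tall, about 0.08 kg. Lies flat. Origin: centre of its underside; z along the bore, up. Goes on third, on the cutter head's hub.
- cutter_head: Cutter head, goes on second: flat grey disc, 100 mm diameter, 8 mm thick, four knives at the rim (reaching 54 mm from the centre); on top a steel hub, outside diameter 48 mm, 12 mm above the disc (20 mm over all). Bore 32 mm right through. About 0.28 kg. Lies hub up; grip it by the hub, fingertips just above the disc. Origin: centre of its underside; z up along the bore.
- hex_nut: Hexagonal nut with a plain bore: steel, 46 mm across the flats, 53 mm across the corners, bore 32 mm across, 20 mm tall, about 0.15 kg. Lies flat. Origin: centre of its underside; z along the bore, up; x is square to one of the flats (the flats repeat every 60 degrees). Goes on last; it just drops over the arbor's end, no turning.
Things that resemble listed ones, but are neither listed nor needed, are in the scene too. Leave any yellow look-alike of the thin_collar alone.

How it is judged:
By the outcome, as a careful person would: the job done as asked, in the order asked, and still so for the second after the job is handed in, with the robot touching nothing.
It also fails if it takes over 96 s, if anything falls off the work surface, if the arm or the gripper's body presses on something with over 40 N, if the wrist force passes 120 N, or if a joint passes its speed limit or range.

## Working session

There is one attempt and no reset: what is moved stays moved. The work goes in short steps, Python scripts to look and compute and a tool call to move; the robot and the scene stay as the last step left them, time stands still between calls to the robot, and variables do not carry over. Pictures are saved under pics/ and viewed, at most 14 in all, crops included, and the job is handed in when it is done.

Besides the shell and the picture viewer there is one more tool, called after "Request:" by a JSON object that holds its "name" and its "arguments". jog_arm: Moves the arm, as the interface text tells. Its arguments: {"type":"object","properties":{"plan":{"type":"array"},"squeeze":{"type":"number"}},"required":["plan"]}

```bash
mkdir -p pics; ls; cat > h.py <<'E'
import numpy as np, cv2
from plant import r
def save(im,n): cv2.imwrite('pics/'+n,cv2.cvtColor(np.ascontiguousarray(im),cv2.COLOR_RGB2BGR))
def pts(c,d):
    k=r.get_calibration(c); v,u=np.mgrid[:400,:640]
    P=np.stack([(u-k['cx'])/k['fx']*d,(v-k['cy'])/k['fy']*d,d,np.ones_like(d)],-1)
    return P@np.array(k['world_from_camera']).T[:,:3]
def pix(c,p):
    k=r.get_calibration(c); q=np.linalg.inv(np.array(k['world_from_camera']))@np.r_[p,1]
    return (k['fx']*q[0]/q[2]+k['cx'],k['fy']*q[1]/q[2]+k['cy'])
E
python3 - <<'E'
from h import *
for c in ['top','side']:
    im,d=r.get_image(c); save(im,c+'0.png'); np.save(c+'0.npy',d); np.save(c+'im.npy',im)
    for l in ['stand','thick_collar','middle_collar','thin_collar','cutter_head','hex_nut']:
        for o in r.look_for(c,l): print(c,l,np.round(o['centre'],3),round(o['confidence'],2),np.round(pix(c,o['centre'])))
s=r.sense(); print({k:np.round(v,3) for k,v in s.items()}, r.finger_overhang)
E
```

```text
pics
top stand [0.613 0.211 0.024] 0.69 [201. 171.]
top thick_collar [ 0.467 -0.209  0.048] 0.76 [402. 248.]
top middle_collar [ 0.46  -0.001  0.023] 0.94 [300. 248.]
top thin_collar [ 0.509 -0.311  0.007] 0.77 [447. 228.]
top thin_collar [ 0.622 -0.263  0.008] 0.66 [426. 174.]
top thin_collar [ 0.671 -0.357  0.013] 0.55 [471. 152.]
top thin_collar [ 0.67  -0.174  0.008] 0.51 [384. 151.]
top cutter_head [0.464 0.236 0.007] 0.91 [189. 242.]
top hex_nut [0.614 0.011 0.019] 0.52 [297. 174.]
side stand [0.609 0.205 0.022] 0.94 [301. 148.]
side thick_collar [ 0.462 -0.222  0.045] 0.85 [331. 280.]
side middle_collar [ 0.455 -0.006  0.022] 0.66 [281. 217.]
side middle_collar [0.616 0.007 0.015] 0.17 [340. 193.]
side thin_collar [ 0.667 -0.179  0.007] 0.79 [402. 239.]
side thin_collar [ 0.662 -0.366  0.007] 0.78 [459. 305.]
side thin_collar [ 0.507 -0.312  0.01 ] 0.77 [375. 317.]
side thin_collar [ 0.624 -0.267  0.009] 0.58 [411. 274.]
side cutter_head [0.46  0.23  0.007] 0.59 [246. 164.]
side hex_nut [0.615 0.007 0.018] 0.65 [340. 192.]
{'clock': np.float64(0.7), 'joint_positions': array([-1.318,  0.477,  0.022,  1.555, -0.012,  1.109, -0.083]), 'joint_velocities': array([ 0.002,  0.   , -0.002,  0.001, -0.002, -0.   ,  0.   ]), 'tau': array([ 1.0000e-03, -5.9614e+01,  1.6060e+00, -2.8149e+01,  1.2000e-02,
        1.0000e-03,  0.0000e+00]), 'eef_pos': array([0.238, 0.632, 0.218]), 'tcp_rot': array([-0.   ,  0.179,  0.984,  0.   ]), 'contact_force': array([0.386, 0.335, 0.019]), 'ft_torque': array([0.021, 0.015, 0.034]), 'finger_force': np.float64(0.0), 'gripper_width': np.float64(1.003)} 0.017
```

View pics/top0.png

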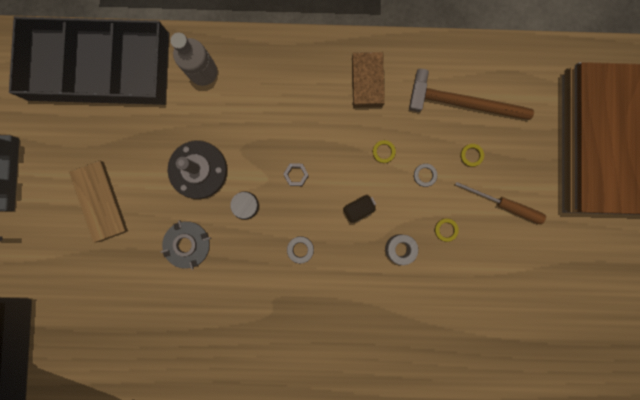

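```bash
python3 - <<'E'
from h import *
im=np.load('topim.npy'); save(cv2.resize(im[130:260,365:495],None,fx=4,fy=4,interpolation=cv2.INTER_CUBIC),'crop.png')
d=np.load('top0.npy');P=pts('top',d)
print(r.get_calibration('top'))
def fit(n,c,R,zlo,zhi):
    m=(np.hypot(P[...,0]-c[0],P[...,1]-c[1])<R)&(P[...,2]>zlo)&(P[...,2]<zhi)&(d>0)
    Q=P[m]; (x,y),rr=cv2.minEnclosingCircle(Q[:,:2].astype(np.float32))
    print(n,'n',m.sum(),'circ',np.round([x,y,rr],4),'bbox mid',np.round((Q.min(0)+Q.max(0))/2,4),'ext',np.round(np.ptp(Q,0),3),'zmed',np.median(Q[:,2]).round(4))
    return Q
fit('shoulder',(.613,.211),.045,.028,.042)
fit('foot',(.613,.211),.08,.015,.042)
fit('tip',(.613,.211),.04,.105,.14)
fit('thick',(.467,-.215),.05,.04,.06)
fit('mid',(.46,-.002),.05,.015,.035)
for i,c in enumerate([(.509,-.311),(.622,-.265),(.668,-.36),(.669,-.176)]): fit('thin%d'%i,c,.045,.004,.03)
fit('cutter',(.464,.234),.07,.003,.03); fit('hub',(.464,.234),.04,.013,.03)
Q=fit('nut',(.614,.01),.045,.012,.03)
q=Q[:,:2]-(Q.min(0)+Q.max(0))[:2]/2
a=np.arange(0,60,1.); w=[max(np.ptp(q@[np.cos(t),np.sin(t)]) for t in np.deg2rad(x+np.array([0,60,120]))) for x in a]
print(a[np.argmin(w)],np.round(min(w),4),np.round(max(w),4),cv2.minAreaRect(q.astype(np.float32)*1000))
E
```

```text
{'fx': 446.8319497919595, 'fy': 446.8319497919595, 'cx': 323.28929155449515, 'cy': 198.76750103142405, 'world_from_camera': array([[ 2.76319067e-02, -9.98321112e-01,  5.09061418e-02,
         5.15218568e-01],
       [-9.99615408e-01, -2.77156048e-02, -9.38859016e-04,
        -4.56780741e-02],
       [ 2.34817728e-03, -5.08606213e-02, -9.98703001e-01,
         9.56867679e-01],
       [ 0.00000000e+00,  0.00000000e+00,  0.00000000e+00,
         1.00000000e+00]])}
shoulder n 454 circ [0.6188 0.2221 0.0301] bbox mid [0.6189 0.2212 0.035 ] ext [0.059 0.058 0.014] zmed 0.0341
foot n 2426 circ [0.6186 0.2223 0.0626] bbox mid [0.6189 0.222  0.0285] ext [0.123 0.123 0.027] zmed 0.0217
tip n 148 circ [0.6191 0.222  0.0122] bbox mid [0.6185 0.2217 0.115 ] ext [0.023 0.024 0.019] zmed 0.1189
thick n 552 circ [ 0.4636 -0.2108  0.0312] bbox mid [ 0.4641 -0.2111  0.0469] ext [0.061 0.061 0.014] zmed 0.0466
mid n 380 circ [ 0.4562 -0.001   0.0278] bbox mid [ 0.4566 -0.0009  0.0213] ext [0.054 0.055 0.012] zmed 0.0231
thin0 n 266 circ [ 0.5064 -0.31    0.0254] bbox mid [ 0.5056 -0.3101  0.0087] ext [0.049 0.05  0.009] zmed 0.0083
thin1 n 260 circ [ 0.6231 -0.2681  0.0297] bbox mid [ 0.6217 -0.2676  0.0085] ext [0.049 0.058 0.009] zmed 0.0084
thin2 n 265 circ [ 0.6647 -0.3518  0.0358] bbox mid [ 0.6683 -0.3527  0.0087] ext [0.049 0.069 0.009] zmed 0.0082
thin3 n 256 circ [ 0.672  -0.1686  0.036 ] bbox mid [ 0.6719 -0.1653  0.0091] ext [0.052 0.065 0.01 ] zmed 0.0083
cutter n 1653 circ [0.4647 0.2333 0.0689] bbox mid [0.4628 0.2369 0.0135] ext [0.133 0.13  0.021] zmed 0.0078
hub n 250 circ [0.457  0.2408 0.0264] bbox mid [0.4582 0.2418 0.0185] ext [0.05  0.047 0.011] zmed 0.019
nut n 221 circ [0.6141 0.0131 0.0259] bbox mid [0.6143 0.0125 0.018 ] ext [0.046 0.051 0.012] zmed 0.0187
0.0 0.0462 0.0512 ((0.24026107788085938, 0.038288116455078125), (50.5351676940918, 46.02747344970703), 88.12291717529297)
```

View pics/crop.png

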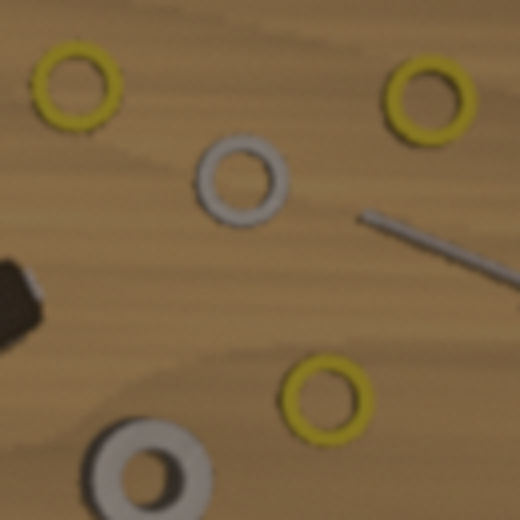

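Candidates in the top view:
- Thin collar: the plain grey ring at (426,174). The yellow look-alikes at (385,151), (472,155) and (447,230) must be left alone.
- Thick collar: the tall ring at (402,250). The middle spare is at (300,250).
- Cutter head: (186,244).
- Nut: (296,175). The solid grey disc at (244,206) is not needed.

The crop confirms the grey ring and the thick collar.

Request:
{"name": "jog_arm", "arguments": {"plan": [[1,[0,0,-5],9.9],[1,[0,0,-5],9.9],[1,[0,0,-5],9.9],[1,[0,0,-5],9.9],[1,[0,0,-5],9.9],[1,[0,0,-5],9.9],[1,[0,0,-5],10],[1,[-36,28,-5],0],[1,[-36,28,-5],0],[1,[-36,28,-5],0],[1,[-36,28,-5],0],[1,[-36,28,-5],0],[1,[-36,28,-5],0],[1,[-36,28,-5],0],[1,[-36,28,-5],0],[1,[-36,28,-5],0],[1,[-36,28,0],0],[1,[-36,28,0],0],[1,[0,0,0],0]]}}

```text
clock: 3.08
eef_pos: [0.5481, 0.2306, 0.2979]
tcp_rot: [0.001, 0.71, 0.704, 0.0]
contact_force: [-0.5, -0.0, -0.4]
gripper_width: 1.008
finger_force: 0.0
```

```bash
cat >> h.py <<'E'
from scipy.spatial.transform import Rotation as Ro
def wrist():
    s=r.sense(); im,d=r.get_image('wrist'); k=r.get_calibration('wrist')
    q=s['tcp_rot']; T=np.eye(4); T[:3,:3]=Ro.from_quat(np.r_[q[1:],q[0]]).as_matrix(); T[:3,3]=s['eef_pos']
    v,u=np.mgrid[:400,:640]
    P=np.stack([(u-k['cx'])/k['fx']*d,(v-k['cy'])/k['fy']*d,d,np.ones_like(d)],-1)@(T@np.array(k['mount'])).T[:,:3]
    return s,im,d,P
def st():
    s=r.sense(); q=s['tcp_rot']; R=Ro.from_quat(np.r_[q[1:],q[0]]).as_matrix()
    print('t',round(s['clock'],2),'pos',np.round(s['eef_pos'],4),'yaw(tool y)',np.degrees(np.arctan2(R[1,1],R[0,1])).round(1),'F',np.round(s['contact_force'],1),'w',round(s['gripper_width'],3),'f',round(s['finger_force'],1),'j',np.round(s['joint_positions'],2)); return s,R
def ring(P,d,c,R,zlo,zhi,rin=None,rout=None):
    """least-squares circle on the outer rim of the points in a height band"""
    m=(np.hypot(P[...,0]-c[0],P[...,1]-c[1])<R)&(P[...,2]>zlo)&(P[...,2]<zhi)&(d>0)
    if m.sum()<20: print('few',m.sum()); return None
    Q=P[m]; ce=cv2.minEnclosingCircle(Q[:,:2].astype(np.float32)); lo,hi=np.percentile(Q,1,0),np.percentile(Q,99,0)
    print('n',m.sum(),'circ',np.round(ce[0],4),round(ce[1],4),'mid',np.round((lo+hi)/2,4),'ext',np.round(hi-lo,4),'mean',np.round(Q.mean(0),4)); return Q
E
python3 - <<'E'
from h import *
st(); s,im,d,P=wrist(); save(im,'w1.png'); print(r.get_calibration('wrist'))
ring(P,d,(.619,.222),.04,.03,.042); ring(P,d,(.619,.222),.08,.016,.042);ring(P,d,(.619,.222),.03,.1,.14)
E
```

```text
t 3.08 pos [0.5481 0.2306 0.2979] yaw(tool y) -0.5 F [-0.5 -0.  -0.4] w 1.008 f 0.0 j [-0.89  0.3   0.49  1.68 -0.15  1.2  -0.37]
{'fx': 289.4412968764749, 'fy': 289.4412968764749, 'cx': 321.8043939626396, 'cy': 200.52098242706805, 'mount': array([[ 5.22268070e-04, -9.62554402e-01, -2.71088085e-01,
         6.74511903e-02],
       [ 9.99999357e-01,  7.75513126e-04, -8.27058998e-04,
         2.55244357e-04],
       [ 1.00632165e-03, -2.71087479e-01,  9.62554189e-01,
        -1.56603786e-01],
       [ 0.00000000e+00,  0.00000000e+00,  0.00000000e+00,
         1.00000000e+00]])}
n 852 circ [0.6189 0.2207] 0.03 mid [0.6184 0.2213 0.0353] ext [0.0571 0.0567 0.0052] mean [0.6148 0.2259 0.0352]
n 4586 circ [0.6188 0.2206] 0.062 mid [0.6183 0.2213 0.0281] ext [0.1152 0.1152 0.0169] mean [0.6163 0.2255 0.0246]
n 377 circ [0.619  0.2209] 0.0122 mid [0.6187 0.2214 0.1127] ext [0.0231 0.0227 0.0234] mean [0.6174 0.2227 0.1186]
```

View pics/w1.png

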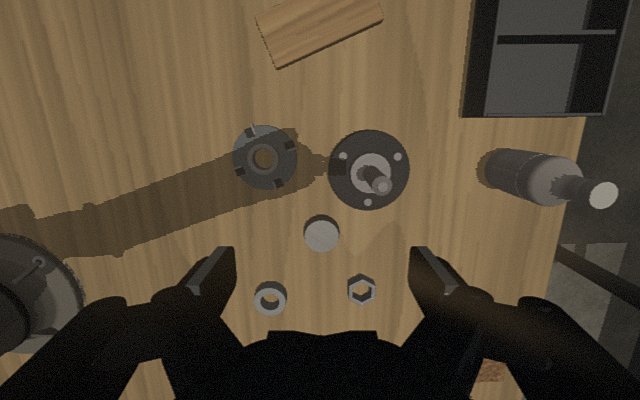

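Wrist view: arbor tip at about (381,187), cutter head at (264,158) with its knives near 25° plus multiples of 90°, nut at (361,289), middle collar at (270,298), grey decoy disc at (321,233). Wrist and top depth agree to about 1 mm.

Request:
{"name": "jog_arm", "arguments": {"plan": [[1,[-40,-8,0],0],[1,[-40,-8,0],0],[1,[-40,-8,0],0],[1,[-40,-8,0],0],[1,[-40,-8,10],0],[1,[-40,-8,10],0],[1,[-40,-8,20],0],[1,[-40,-8,20],0],[1,[-40,-8,20],0],[1,[-40,-8,20],0],[1,[-40,-4,20],-0.5],[1,[0,0,0],0]]}}

```text
clock: 4.62
eef_pos: [0.4598, -0.2062, 0.1764]
tcp_rot: [-0.001, 0.706, 0.709, -0.001]
contact_force: [-0.1, 0.7, -0.0]
gripper_width: 0.999
finger_force: 0.0
```

```bash
python3 - <<'E'
from h import *
st(); s,im,d,P=wrist(); 
ring(P,d,(.464,-.211),.045,.04,.058)
E
```

```text
t 4.62 pos [ 0.4598 -0.2062  0.1764] yaw(tool y) 0.2 F [-0.1  0.7 -0. ] w 0.999 f 0.0 j [-0.29  0.29  0.71  2.04 -0.24  0.9   0.55]
n 2121 circ [ 0.4635 -0.2125] 0.031 mid [ 0.4638 -0.2119  0.0455] ext [0.0573 0.0583 0.0086] mean [ 0.4636 -0.2114  0.0479]
```

Request:
{"name": "jog_arm", "arguments": {"plan": [[1,[-6,4,10],0],[1,[0,0,20],0],[1,[0,0,20],0],[1,[0,0,20],0],[1,[0,0,20],0],[1,[0,0,20],0],[1,[0,0,14],0],[1,[0,0,10],0],[1,[0,0,0],0],[0.3,[0,0,0],0],[0.3,[0,0,0],0],[0.3,[0,0,0],0],[0.3,[0,0,0],0],[0.3,[0,0,0],0],[0.3,[0,0,0],0],[0.3,[0,0,0],0]], "squeeze": 50}}

```text
clock: 6.68
eef_pos: [0.4652, -0.2107, 0.0435]
tcp_rot: [-0.0, 0.704, 0.71, -0.0]
contact_force: [0.2, 0.7, 0.5]
gripper_width: 0.3
finger_force: 0.0
```

```bash
python3 - <<'E'
from h import *
st(); s,im,d,P=wrist(); save(im,'w2.png')
ring(P,d,(.464,-.211),.045,.04,.058); im,d=r.get_image('side'); save(cv2.resize(im[200:360,250:450],None,fx=3,fy=3),'s2.png')
E
```

```text
t 6.67 pos [ 0.4652 -0.2107  0.0435] yaw(tool y) 0.4 F [0.2 0.7 0.5] w 0.3 f 0.0 j [-0.13  0.52  0.55  2.11 -0.46  0.63  0.74]
n 4775 circ [ 0.4643 -0.2123] 0.0311 mid [ 0.4638 -0.2115  0.0452] ext [0.057  0.0589 0.0089] mean [ 0.4641 -0.2063  0.0477]
```

View pics/w2.png

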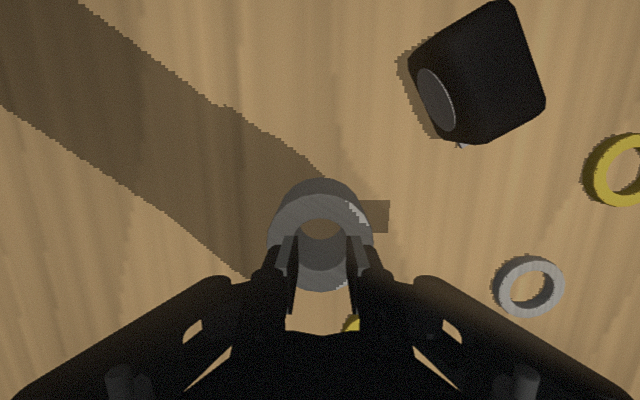

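View pics/s2.png

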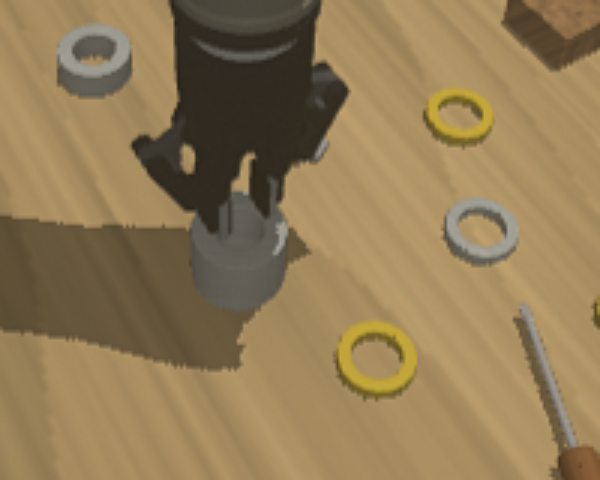

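Wrist and side pictures: the fingers have closed to 0.3 over or in the collar's bore and hold nothing. The collar at (320,235) has not moved. I'll check how deep the tips really reach.

```bash
python3 - <<'E'
from h import *
s,im,d,P=wrist()
for (v,u) in [(240,284),(255,284),(268,284),(280,290),(295,291),(305,292),(312,292),(240,362),(255,360),(280,350),(300,348)]:
    print((u,v),im[v,u],np.round(P[v,u]-s['eef_pos'],4))
E
```

```text
(284, 240) [53 52 47] [-0.0185  0.0102  0.0253]
(284, 255) [60 63 55] [-0.0166  0.0097  0.0404]
(284, 268) [82 76 74] [-0.0151  0.0098  0.0522]
(290, 280) [19 25 15] [-0.0128  0.0041  0.0518]
(291, 295) [12 10 15] [-0.0127 -0.0038  0.0504]
(292, 305) [30 26 15] [-0.0127 -0.0107  0.0475]
(292, 312) [138 116  82] [-0.0231 -0.0814 -0.0422]
(362, 240) [90 84 78] [0.0228 0.0019 0.0053]
(360, 255) [65 61 54] [0.0168 0.0102 0.0409]
(350, 280) [24 21 20] [ 0.0129 -0.0023  0.0408]
(348, 300) [162 136 101] [ 0.0214 -0.0706 -0.043 ]
```

```bash
python3 - <<'E'
from h import *
s,im,d,P=wrist(); Q=P-s['eef_pos']
for u in (278,281,284,287,290,356,360,364):
    print(u,[(v,*(np.round(Q[v,u]*1000).astype(int))) for v in range(222,262,3)])
save(cv2.resize(im[180:330,240:400],None,fx=4,fy=4),'w3.png')
E
```

```text
278 [(222, np.int64(-24), np.int64(12), np.int64(4)), (225, np.int64(-24), np.int64(10), np.int64(4)), (228, np.int64(-24), np.int64(9), np.int64(6)), (231, np.int64(-24), np.int64(7), np.int64(6)), (234, np.int64(-25), np.int64(5), np.int64(5)), (237, np.int64(-25), np.int64(3), np.int64(5)), (240, np.int64(-25), np.int64(1), np.int64(5)), (243, np.int64(-25), np.int64(0), np.int64(5)), (246, np.int64(-22), np.int64(6), np.int64(24)), (249, np.int64(-21), np.int64(6), np.int64(26)), (252, np.int64(-21), np.int64(6), np.int64(30)), (255, np.int64(-19), np.int64(10), np.int64(40)), (258, np.int64(-19), np.int64(10), np.int64(45)), (261, np.int64(-18), np.int64(10), np.int64(46))]
281 [(222, np.int64(-23), np.int64(12), np.int64(5)), (225, np.int64(-23), np.int64(11), np.int64(6)), (228, np.int64(-23), np.int64(9), np.int64(6)), (231, np.int64(-23), np.int64(7), np.int64(5)), (234, np.int64(-23), np.int64(5), np.int64(5)), (237, np.int64(-23), np.int64(3), np.int64(5)), (240, np.int64(-23), np.int64(2), np.int64(6)), (243, np.int64(-23), np.int64(0), np.int64(5)), (246, np.int64(-19), 
[... 3706 characters left out ...]
int64(10), np.int64(46))]
364 [(222, np.int64(24), np.int64(12), np.int64(4)), (225, np.int64(23), np.int64(11), np.int64(6)), (228, np.int64(24), np.int64(9), np.int64(5)), (231, np.int64(24), np.int64(7), np.int64(5)), (234, np.int64(24), np.int64(5), np.int64(5)), (237, np.int64(24), np.int64(3), np.int64(5)), (240, np.int64(24), np.int64(2), np.int64(6)), (243, np.int64(24), np.int64(0), np.int64(5)), (246, np.int64(21), np.int64(7), np.int64(24)), (249, np.int64(21), np.int64(6), np.int64(26)), (252, np.int64(19), np.int64(10), np.int64(38)), (255, np.int64(18), np.int64(11), np.int64(42)), (258, np.int64(18), np.int64(10), np.int64(43)), (261, np.int64(18), np.int64(10), np.int64(47))]
```

View pics/w3.png

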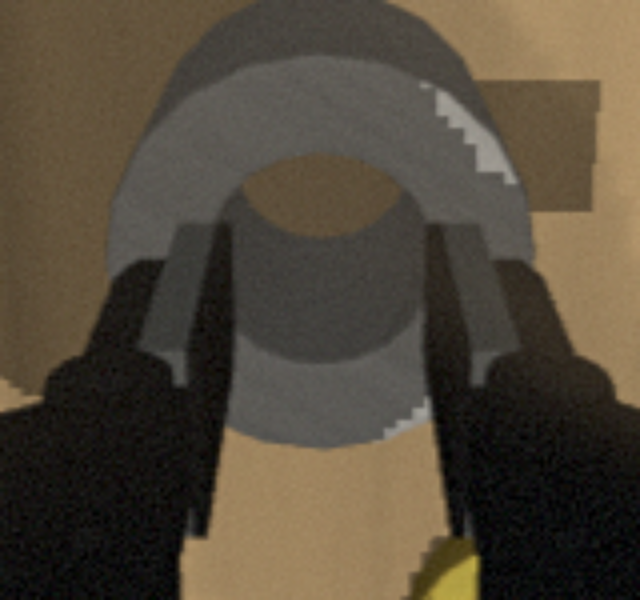

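The crop shows pad tips at about rows 222–236, TCP-relative height +20 mm. So the tips really stand about 20 mm above the reported TCP, not 17 mm below it. I'll plan with the measured value and measure it open as well.

Request:
{"name": "jog_arm", "arguments": {"plan": [[0.73,[0,-1,0],0],[0.73,[0,0,0],0],[0.73,[0,0,0],0],[0.73,[0,0,0],0]]}}

```text
clock: 7.38
eef_pos: [0.4643, -0.2107, 0.0435]
tcp_rot: [0.0, 0.704, 0.71, 0.0]
contact_force: [0.2, 0.7, -0.5]
gripper_width: 0.733
finger_force: 0.0
```

```bash
cat > tip.py <<'E'
from h import *
st(); s,im,d,P=wrist(); q=s['tcp_rot']; R=Ro.from_quat(np.r_[q[1:],q[0]]).as_matrix()
Q=(P-s['eef_pos'])@R  # tool coordinates
m=(d>0)&(d<.16)&(np.abs(Q[...,1])<.06)&(np.abs(Q[...,0])<.02)
for sg in (-1,1):
    A=Q[m&(Q[...,1]*sg>0)]; A=A[A[:,2]<.0]; z=np.percentile(A[:,2],99.5) if len(A) else 0
    B=A[A[:,2]>z-.006] if len(A) else A
    print(sg,len(A),'tip z(tool)',z.round(4),'y range',np.round([B[:,1].min(),B[:,1].max()],4),'x',np.round([B[:,0].min(),B[:,0].max()],4))
E
python3 - <<'E'
exec(open('tip.py').read())
E
```

```text
t 7.38 pos [ 0.4643 -0.2107  0.0435] yaw(tool y) 0.4 F [ 0.2  0.7 -0.5] w 0.733 f 0.0 j [-0.13  0.52  0.55  2.11 -0.46  0.63  0.75]
-1 22766 tip z(tool) -0.005 y range [-0.0241 -0.0003] x [0.0123 0.02  ]
1 22793 tip z(tool) -0.005 y range [0.0002 0.024 ] x [0.0122 0.02  ]
```

```bash
sed -i 's/A\[:,2\]<.0\]/A[:,2]<-.010]/' tip.py; python3 tip.py
```

```text
t 7.42 pos [ 0.4643 -0.2107  0.0435] yaw(tool y) 0.4 F [-0.7  0.4 -0.3] w 0.731 f 0.0 j [-0.13  0.52  0.55  2.11 -0.46  0.63  0.75]
-1 22504 tip z(tool) -0.0255 y range [-0.0446 -0.0308] x [-0.0128  0.0105]
1 22479 tip z(tool) -0.0252 y range [0.0308 0.0451] x [-0.0122  0.0107]
```

Request:
{"name": "jog_arm", "arguments": {"plan": [[1,[0,0,0],0],[1,[0,0,0],0],[1,[0,0,0],0],[1,[0,0,10],0],[1,[0,0,10],0],[1,[0,0,10],0],[1,[0,0,9],0],[1,[0,0,0],0],[0.3,[0,0,0],0],[0.3,[0,0,0],0],[0.3,[0,0,0],0],[0.3,[0,0,0],0],[0.3,[0,0,0],0]], "squeeze": 50}}

```text
clock: 9.1
eef_pos: [0.4644, -0.2108, 0.0053]
tcp_rot: [0.0, 0.705, 0.71, 0.0]
contact_force: [-1.7, 0.3, 6.3]
gripper_width: 0.719
finger_force: 52.9
```

Request:
{"name": "jog_arm", "arguments": {"plan": [[0.3,[0,0,-10],0],[0.3,[0,0,-20],0],[0.3,[0,0,-25],0],[0.3,[0,0,-30],0],[0.3,[10,3,-30],0],[0.3,[25,8,-30],0],[0.3,[40,14,0],0],[0.3,[40,14,0],0],[0.3,[40,14,0],0],[0.3,[40,14,0],0],[0.3,[40,14,0],0],[0.3,[40,14,0],0],[0.3,[40,14,0],0],[0.3,[40,14,0],0],[0.3,[40,14,0],0],[0.3,[25,10,0],0],[0.3,[13,6,0],0],[0.3,[0,0,0],0],[0.3,[0,0,0],0]]}}

```text
clock: 11.48
eef_pos: [0.6138, 0.2214, 0.1496]
tcp_rot: [0.0, 0.705, 0.709, -0.0]
contact_force: [-0.4, -0.6, -3.1]
gripper_width: 0.715
finger_force: 55.0
```

```bash
python3 - <<'E'
from h import *
s,R=st(); s,im,d,P=wrist(); zb=s['eef_pos'][2]
ring(P,d,s['eef_pos'],.036,zb+.035,zb+.05)
ring(P,d,(.619,.222),.08,.016,.028)
E
```

```text
t 11.47 pos [0.6138 0.2214 0.1496] yaw(tool y) 0.3 F [-0.4 -0.6 -3.1] w 0.715 f 55.0 j [-0.85  0.57  0.59  1.71 -0.36  0.98 -0.13]
n 11571 circ [0.6138 0.2249] 0.0352 mid [0.6137 0.2219 0.1916] ext [0.0627 0.0563 0.0128] mean [0.6138 0.223  0.192 ]
n 5953 circ [0.6192 0.2209] 0.062 mid [0.6192 0.2366 0.0223] ext [0.117  0.0878 0.0046] mean [0.6208 0.2436 0.0222]
```

Request:
{"name": "jog_arm", "arguments": {"plan": [[0.3,[1,5,0],0],[0.3,[0,0,0],0],[0.3,[0,0,12],0],[0.3,[0,0,12],0],[0.3,[0,0,6],0],[0.3,[0,0,0],0]]}}

```text
clock: 12.28
eef_pos: [0.6185, 0.2243, 0.1185]
tcp_rot: [-0.0, 0.704, 0.71, -0.001]
contact_force: [-0.3, -0.6, -2.1]
gripper_width: 0.718
finger_force: 55.0
```

```bash
python3 - <<'E'
from h import *
s,R=st(); s,im,d,P=wrist(); z=s['eef_pos'][2]
ring(P,d,s['eef_pos'],.036,z+.0385,z+.0455)
m=(d>0)&(np.abs(P[...,0]-s['eef_pos'][0])<.004)&(P[...,2]>z+.038)&(P[...,2]<z+.046)&(P[...,1]>s['eef_pos'][1]); print('front edge y',np.percentile(P[m][:,1],[0,1,99,100]).round(4), 'inner/outer rel eef')
E
```

```text
t 12.28 pos [0.6185 0.2243 0.1185] yaw(tool y) 0.4 F [-0.3 -0.6 -2.1] w 0.718 f 55.0 j [-0.83  0.61  0.56  1.71 -0.39  0.93 -0.11]
n 10524 circ [0.6184 0.228 ] 0.0351 mid [0.6186 0.2246 0.1602] ext [0.0615 0.0562 0.0055] mean [0.6185 0.2258 0.1612]
front edge y [0.2385 0.2388 0.2536 0.2539] inner/outer rel eef
```

Request:
{"name": "jog_arm", "arguments": {"plan": [[0.3,[-1.5,0,0],0],[0.3,[0,0,10],0],[0.3,[0,0,12],0],[0.3,[0,0,12],0],[0.3,[0,0,12],0],[0.3,[0,0,12],0],[0.3,[0,0,10],0],[0.3,[0,0,6],0],[0.3,[0,0,2],0],[0.3,[0,0,0],0]]}}

```text
clock: 13.58
eef_pos: [0.6192, 0.223, 0.0437]
tcp_rot: [0.0, 0.704, 0.71, 0.0]
contact_force: [0.4, -0.9, -2.1]
gripper_width: 0.719
finger_force: 55.1
```

Request:
{"name": "jog_arm", "arguments": {"plan": [[0.3,[0,0,1.5],0],[0.3,[0,0,1.5],0],[0.3,[0,0,0],0]]}}

```text
clock: 13.95
eef_pos: [0.619, 0.223, 0.0405]
tcp_rot: [-0.0, 0.704, 0.71, 0.0]
contact_force: [-0.4, 1.0, -1.7]
gripper_width: 0.719
finger_force: 55.1
```

Request:
{"name": "jog_arm", "arguments": {"plan": [[1,[0,0,0],0],[1,[0,0,0],0],[1,[0,0,0],0],[1,[0,0,-15],0],[1,[0,0,-30],0],[1,[0,0,-35],0],[1,[0,0,-35],0],[1,[0,0,-30],0],[1,[-3,-25,-10],0],[1,[-3,-35,0],0],[1,[-3,-35,0],0],[1,[-3,-35,0],0],[1,[-3,-29,0],0],[1,[0,0,0],8],[1,[0,0,0],8],[1,[0,0,0],8],[1,[0,0,0],0]]}}

```text
clock: 16.08
eef_pos: [0.4604, 0.2068, 0.1963]
tcp_rot: [-0.0, 0.836, 0.548, 0.001]
contact_force: [-0.2, 0.1, 0.7]
gripper_width: 0.998
finger_force: 0.0
```

```bash
python3 - <<'E'
from h import *
s,R=st(); s,im,d,P=wrist(); save(im[:260],'w4.png')
ring(P,d,(.619,.221),.04,.075,.09)
Q=ring(P,d,(.458,.241),.035,.016,.03); ring(P,d,(.458,.241),.06,.005,.03)
m=(np.hypot(P[...,0]-.458,P[...,1]-.241)<.06)&(np.hypot(P[...,0]-.458,P[...,1]-.241)>.034)&(P[...,2]>.010)&(d>0)
K=P[m]; print('knives',m.sum(),np.percentile(K[:,2],[50,99]) if m.sum() else '', np.histogram(np.degrees(np.arctan2(K[:,1]-.241,K[:,0]-.458)),18,(-180,180))[0])
E
```

```text
t 16.07 pos [0.4604 0.2068 0.1963] yaw(tool y) -23.5 F [-0.2  0.1  0.7] w 0.998 f 0.0 j [-1.17  0.26  0.75  2.02 -0.22  0.94 -0.72]
n 2708 circ [0.6181 0.2212] 0.0311 mid [0.6166 0.2217 0.0817] ext [0.0569 0.0581 0.0124] mean [0.6121 0.2244 0.0826]
n 767 circ [0.4592 0.241 ] 0.024 mid [0.4594 0.2412 0.0194] ext [0.0452 0.0449 0.0046] mean [0.4595 0.2415 0.02  ]
n 5102 circ [0.4592 0.2411] 0.0538 mid [0.4595 0.2413 0.0138] ext [0.0937 0.0936 0.0148] mean [0.4601 0.2427 0.0101]
knives 19918 [0.2895889  0.31105872] [7340 1759    1    1    0  148 5364  991    0    7   18    2    2    1
   15    2    3 4264]
```

View pics/w4.png

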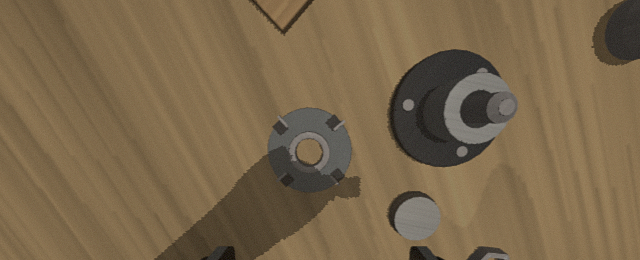

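Wrist view: thick collar seated on the stand at (475,107). Cutter head at (309,150) with its knives at the diagonals, so the jaw line runs between them.

Request:
{"name": "jog_arm", "arguments": {"plan": [[0.58,[16,-7.5,10],0],[0.58,[16,-7.5,25],0],[0.58,[0,0,30],0],[0.58,[0,0,30],0],[0.58,[0,0,30],0],[0.58,[0,0,25],0],[0.58,[0,0,15],0],[0.58,[0,0,6],0],[0.58,[0,0,0],0],[0.58,[0,0,0],0]]}}

```text
clock: 17.38
eef_pos: [0.4598, 0.2425, 0.0252]
tcp_rot: [-0.0, 0.837, 0.548, 0.001]
contact_force: [-0.2, 0.1, 0.2]
gripper_width: 0.582
finger_force: 0.0
```

```bash
python3 tip.py; python3 - <<'E'
from h import *
s,im,d,P=wrist(); ring(P,d,(.4592,.2411),.026,.0165,.023); ring(P,d,(.4592,.2411),.06,.005,.011)
E
```

```text
t 17.38 pos [0.4598 0.2425 0.0252] yaw(tool y) -23.6 F [-0.2  0.1  0.2] w 0.582 f 0.0 j [-1.02  0.56  0.54  2.1  -0.5   0.61 -0.55]
-1 23839 tip z(tool) -0.0239 y range [-0.038  -0.0241] x [-0.0122  0.0108]
1 23758 tip z(tool) -0.0241 y range [0.0249 0.0386] x [-0.0121  0.0109]
n 2624 circ [0.4597 0.2414] 0.0241 mid [0.4599 0.2419 0.0192] ext [0.0448 0.045  0.0047] mean [0.4601 0.2425 0.0199]
n 11808 circ [0.4601 0.2424] 0.0531 mid [0.4616 0.2422 0.0083] ext [0.0911 0.0946 0.0039] mean [0.4627 0.2487 0.0084]
```

Request:
{"name": "jog_arm", "arguments": {"plan": [[0.8,[0,0,0],0],[0.8,[0,0,0],0],[0.8,[0,0,0],0],[0.8,[0,0,10],0],[0.8,[0,0,10],0],[0.8,[0,0,10],0],[0.8,[0,0,6],0],[0.8,[0,0,1.5],0],[0.8,[0,0,0],0],[0.3,[0,0,0],0],[0.3,[0,0,0],0],[0.3,[0,0,0],0],[0.3,[0,0,0],0],[0.3,[0,0,0],0]], "squeeze": 50}}

```text
clock: 19.23
eef_pos: [0.4609, 0.2444, -0.0083]
tcp_rot: [-0.002, 0.836, 0.548, 0.002]
contact_force: [-13.4, -1.8, 61.4]
gripper_width: 0.537
finger_force: 69.3
```

Request:
{"name": "jog_arm", "arguments": {"plan": [[0.3,[0,0,-4],0],[0.3,[0,0,0],0]]}}

```text
clock: 19.48
eef_pos: [0.4597, 0.2426, -0.008]
tcp_rot: [-0.0, 0.837, 0.548, 0.001]
contact_force: [-3.0, -0.7, 17.4]
gripper_width: 0.532
finger_force: 75.1
```

```bash
python3 tip.py; python3 - <<'E'
from h import *
s,im,d,P=wrist(); save(im[120:360,160:480].repeat(2,0).repeat(2,1),'w5.png'); ring(P,d,(.4592,.2411),.06,.005,.011)
E
```

```text
t 19.48 pos [ 0.4597  0.2426 -0.008 ] yaw(tool y) -23.6 F [-3.  -0.7 17.4] w 0.532 f 75.1 j [-0.98  0.62  0.48  2.1  -0.55  0.54 -0.51]
-1 28000 tip z(tool) -0.0152 y range [-0.0524 -0.0004] x [-0.0199  0.02  ]
1 28008 tip z(tool) -0.0153 y range [0.0001 0.0587] x [-0.02  0.02]
n 14205 circ [0.4597 0.2413] 0.0528 mid [0.4615 0.241  0.0082] ext [0.0908 0.0949 0.0041] mean [0.4636 0.2509 0.0084]
```

View pics/w5.png

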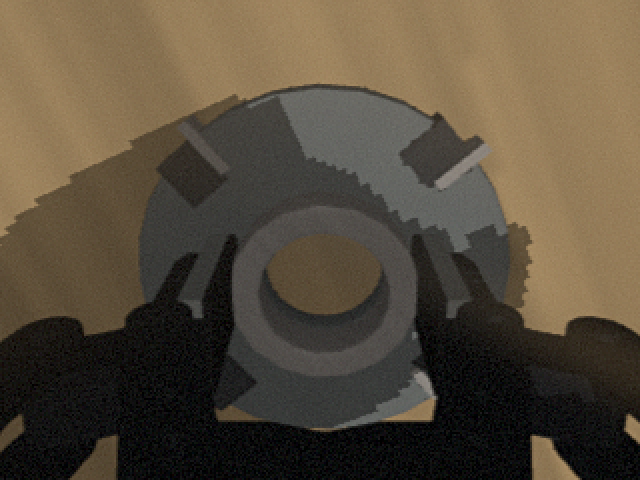

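Wrist crop: the pads hold the hub at (325,290), clear of the knives, with the tips near the disc. The push seen was the closing swing of the pads, and it eases as I lift.

Request:
{"name": "jog_arm", "arguments": {"plan": [[0.3,[0,0,-2],0],[0.3,[0,0,-4],0],[0.3,[0,0,-10],0],[0.3,[0,0,-10],0],[0.3,[0,0,0],0]]}}

```text
clock: 20.2
eef_pos: [0.4598, 0.2425, 0.0179]
tcp_rot: [-0.0, 0.837, 0.548, 0.001]
contact_force: [-0.4, -0.3, -2.0]
gripper_width: 0.531
finger_force: 68.0
```

```bash
cat > cut.py <<'E'
from h import *
s,R=st(); s,im,d,P=wrist(); e=s['eef_pos']; Q=(P-e)@R
m=(d>0)&(Q[...,0]>.018)&(np.hypot(Q[...,0],Q[...,1])<.052)&(Q[...,2]>-.03)&(Q[...,2]<.01)
A=Q[m]; z0=np.median(A[:,2]); A=A[np.abs(A[:,2]-z0)<.01]; c=np.linalg.lstsq(np.c_[A[:,:2],np.ones(len(A))],A[:,2],rcond=None)[0]
print('disc top tool z at axis',c[2].round(4),'slopes deg',np.degrees(c[:2]).round(1),'world top z',(e[2]-c[2]).round(4))
# hub top: inner bore circle
H=Q[(d>0)&(np.hypot(Q[...,0],Q[...,1])<.028)&(np.abs(Q[...,2]-(c[2]-.012))<.003)&(np.abs(Q[...,1])<.021)]
lo,hi=H.min(0),H.max(0); F=H[np.abs(H[:,1])<.003]; f=F[F[:,0]>0][:,0]; b=F[F[:,0]<0][:,0]
print('hub x front in/out',np.round([f.min(),f.max()],4),'back',np.round([b.min(),b.max()],4) if len(b) else '')
E
python3 cut.py
```

```text
t 20.2 pos [0.4598 0.2425 0.0179] yaw(tool y) -23.6 F [-0.4 -0.3 -2. ] w 0.531 f 68.0 j [-1.01  0.57  0.52  2.1  -0.51  0.59 -0.54]
disc top tool z at axis -0.0184 slopes deg [4. 0.] world top z 0.0364
hub x front in/out [0.0132 0.0212] back [-0.0258 -0.018 ]
```

Request:
{"name": "jog_arm", "arguments": {"plan": [[0.3,[0,0,-20],0],[0.3,[0,0,-25],0],[0.3,[0,0,-25],0],[0.3,[0,0,-25],0],[0.3,[0,0,-20],0],[0.3,[0,0,-10],0],[0.3,[4,15,0],0],[0.3,[8,25,0],0],[0.3,[8,25,0],0],[0.3,[8,25,0],0],[0.3,[8,25,0],0],[0.3,[6,22,0],0],[0.3,[4,17,0],0],[0.3,[0,0,0],0],[0.3,[0,0,0],0]]}}

```text
clock: 22.12
eef_pos: [0.6181, 0.2224, 0.1409]
tcp_rot: [-0.0, 0.837, 0.548, -0.001]
contact_force: [0.4, 0.0, -2.5]
gripper_width: 0.53
finger_force: 68.3
```

```bash
python3 cut.py
```

```text
t 22.12 pos [0.6181 0.2224 0.1409] yaw(tool y) -23.6 F [ 0.4  0.  -2.5] w 0.53 f 68.3 j [-0.88  0.6   0.64  1.7  -0.42  0.98 -0.5 ]
disc top tool z at axis -0.0183 slopes deg [4. 0.] world top z 0.1592
hub x front in/out [0.0135 0.0212] back [-0.0259 -0.0181]
```

Request:
{"name": "jog_arm", "arguments": {"plan": [[0.3,[1.5,1.5,0],0],[0.3,[0,0,8],0],[0.3,[0,0,10],0],[0.3,[0,0,8],0],[0.3,[0,0,6],0],[0.3,[0,0,6],0],[0.3,[0,0,6],0],[0.3,[0,0,6],0],[0.3,[0,0,5],0],[0.3,[0,0,0],0]]}}

```text
clock: 23.42
eef_pos: [0.6204, 0.2234, 0.0865]
tcp_rot: [-0.0, 0.837, 0.548, -0.0]
contact_force: [-0.8, 0.5, -2.2]
gripper_width: 0.535
finger_force: 68.3
```

```bash
python3 cut.py
```

```text
t 23.43 pos [0.6204 0.2234 0.0865] yaw(tool y) -23.6 F [-0.8  0.5 -2.2] w 0.535 f 68.3 j [-0.85  0.67  0.6   1.73 -0.47  0.89 -0.46]
disc top tool z at axis -0.0184 slopes deg [4.1 0. ] world top z 0.1049
hub x front in/out [0.0048 0.0208] back [-0.0259 -0.0111]
```

Request:
{"name": "jog_arm", "arguments": {"plan": [[0.3,[0,0,2],0],[0.3,[0,0,2],0],[0.3,[0,0,2],0],[0.3,[0,0,2],0],[0.3,[0,0,1],0],[0.3,[0,0,0],0]]}}

```text
clock: 24.22
eef_pos: [0.6207, 0.2234, 0.0779]
tcp_rot: [-0.0, 0.837, 0.548, -0.0]
contact_force: [0.1, -1.0, -1.9]
gripper_width: 0.531
finger_force: 68.3
```

Request:
{"name": "jog_arm", "arguments": {"plan": [[0.3,[0,0,1],0],[0.3,[0,0,1],0],[0.3,[0,0,0.5],0],[0.3,[0,0,0],0]]}}

```text
clock: 24.72
eef_pos: [0.6207, 0.2234, 0.0754]
tcp_rot: [-0.0, 0.837, 0.548, -0.0]
contact_force: [-0.8, -1.0, -2.8]
gripper_width: 0.53
finger_force: 68.3
```

```bash
python3 cut.py
```

```text
t 24.73 pos [0.6207 0.2234 0.0754] yaw(tool y) -23.6 F [-0.8 -1.  -2.8] w 0.53 f 68.3 j [-0.85  0.68  0.59  1.74 -0.48  0.87 -0.46]
disc top tool z at axis -0.0183 slopes deg [4.  0.1] world top z 0.0938
hub x front in/out [0.0086 0.0207] back [-0.0261 -0.0234]
```

Request:
{"name": "jog_arm", "arguments": {"plan": [[0.3,[0,0,0.7],0],[0.3,[0,0,0.7],0],[0.3,[0,0,0],0]]}}

```text
clock: 25.15
eef_pos: [0.6208, 0.2234, 0.0751]
tcp_rot: [-0.0, 0.837, 0.548, 0.0]
contact_force: [-3.3, -1.3, 6.4]
gripper_width: 0.529
finger_force: 71.5
```

Request:
{"name": "jog_arm", "arguments": {"plan": [[0.3,[0,0,0.5],0],[0.3,[0,0,0.5],0],[0.3,[0,0,0.5],0],[0.3,[0,0,0],0]], "squeeze": 20}}

```text
clock: 25.65
eef_pos: [0.6209, 0.2235, 0.075]
tcp_rot: [-0.001, 0.837, 0.548, 0.0]
contact_force: [-7.3, -0.9, 18.2]
gripper_width: 0.53
finger_force: 75.0
```

```bash
python3 cut.py
```

```text
t 25.65 pos [0.6209 0.2235 0.075 ] yaw(tool y) -23.6 F [-7.3 -0.9 18.2] w 0.53 f 75.0 j [-0.85  0.68  0.59  1.74 -0.48  0.87 -0.45]
disc top tool z at axis -0.0185 slopes deg [3.9 0. ] world top z 0.0935
hub x front in/out [0.0085 0.0207] back [-0.026  -0.0241]
```

Request:
{"name": "jog_arm", "arguments": {"plan": [[0.54,[0,0,-1],0],[0.55,[0,0,-0.5],0],[0.56,[0,0,0],0],[0.58,[0,0,0],0],[0.6,[0,0,0],0],[0.62,[0,0,0],0],[0.65,[0,0,0],0]]}}

```text
clock: 26.58
eef_pos: [0.6204, 0.2234, 0.0737]
tcp_rot: [-0.0, 0.837, 0.548, -0.0]
contact_force: [1.0, 0.1, 0.4]
gripper_width: 0.647
finger_force: 0.0
```

```bash
python3 cut.py
```

```text
t 26.57 pos [0.6204 0.2234 0.0737] yaw(tool y) -23.6 F [1.  0.1 0.4] w 0.647 f 0.0 j [-0.85  0.68  0.59  1.74 -0.48  0.87 -0.45]
disc top tool z at axis -0.0198 slopes deg [3.7 0. ] world top z 0.0935
hub x front in/out [0.0086 0.0217] back [-0.0261 -0.0233]
```

Request:
{"name": "jog_arm", "arguments": {"plan": [[0.8,[0,0,0],0],[0.8,[0,0,0],0],[0.9,[0,0,-10],0],[1,[0,0,-20],0],[1,[0,0,-30],0],[1,[0,0,-40],0],[1,[0,0,-40],-7.8],[1,[0,0,-30],-7.8],[1,[-20,0,-10],-8],[1,[-40,0,0],0],[1,[-30,0,0],0],[1,[0,0,0],0]]}}

```text
clock: 28.12
eef_pos: [0.6185, 0.1297, 0.2562]
tcp_rot: [0.001, 0.709, 0.705, 0.001]
contact_force: [0.1, 0.3, 0.4]
gripper_width: 0.996
finger_force: 0.0
```

```bash
cat > plane.py <<'E'
from h import *
def plane(P,d,c,r0,r1,z0,z1):
    rr=np.hypot(P[...,0]-c[0],P[...,1]-c[1]); A=P[(d>0)&(rr>r0)&(rr<r1)&(P[...,2]>z0)&(P[...,2]<z1)]
    if len(A)<30: print('few',len(A)); return
    X=np.c_[A[:,:2]-c,np.ones(len(A))]
    for _ in range(3):
        k=np.linalg.lstsq(X,A[:,2],rcond=None)[0]; g=np.abs(X@k-A[:,2])<.0025; X,A=X[g],A[g]
    print('plane z',k[2].round(4),'tilt deg',np.degrees(k[:2]).round(1),len(A))
E
python3 - <<'E'
from plane import *
s,R=st(); s,im,d,P=wrist(); save(im[:300],'w6.png'); c=np.array([.619,.2212])
plane(P,d,c,.026,.039,.08,.1); plane(P,d,c,.013,.024,.095,.112)
ring(P,d,c,.03,.095,.11); plane(P,d,c,.07,.12,-.02,.02)
E
```

```text
t 28.12 pos [0.6185 0.1297 0.2562] yaw(tool y) -0.3 F [0.1 0.3 0.4] w 0.996 f 0.0 j [-0.76  0.42  0.63  1.65 -0.27  1.15 -0.07]
plane z 0.0912 tilt deg [-0.1 -0.1] 2577
plane z 0.1029 tilt deg [ 0.  -0.3] 980
n 1057 circ [0.6197 0.2201] 0.024 mid [0.6199 0.2205 0.1009] ext [0.0454 0.0448 0.0075] mean [0.6196 0.2209 0.1027]
plane z 0.0002 tilt deg [-0.1 -0.1] 16930
```

View pics/w6.png

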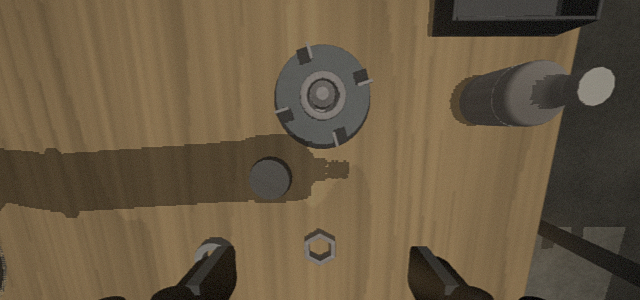

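The cutter head sits flat: disc top at 91 mm, hub top at 103 mm, both level. In the picture it is at (322,95) around the arbor, with the nut at (320,247). Next is the grey thin collar.

Request:
{"name": "jog_arm", "arguments": {"plan": [[1,[-30,0,0],0],[1,[-40,0,0],0],[1,[-40,0,0],0],[1,[-40,0,0],0],[1,[-40,0,5],0],[1,[-40,0,15],0],[1,[-40,1,20],0],[1,[-40,1,20],0],[1,[-40,1,20],0],[1,[-30,0,20],0],[1,[-17,0,5],0],[1,[0,0,0],0]]}}

```text
clock: 29.68
eef_pos: [0.6215, -0.2637, 0.1495]
tcp_rot: [0.0, 0.707, 0.707, -0.0]
contact_force: [0.0, 0.9, -0.2]
gripper_width: 0.997
finger_force: 0.0
```

```bash
python3 - <<'E'
from h import *
st(); s,im,d,P=wrist(); Q=ring(P,d,(.622,-.267),.035,.006,.014)
m=(np.hypot(P[...,0]-.622,P[...,1]+.267)<.03)&(P[...,2]>.006)&(P[...,2]<.014); print(np.median(im[m],0))
E
```

```text
t 29.68 pos [ 0.6215 -0.2637  0.1495] yaw(tool y) -0.0 F [ 0.   0.9 -0.2] w 0.997 f 0.0 j [-0.11  0.61  0.61  1.65 -0.4   1.01  0.64]
n 1019 circ [ 0.6218 -0.265 ] 0.025 mid [ 0.6221 -0.2645  0.0093] ext [0.047  0.0471 0.0051] mean [ 0.622  -0.2642  0.01  ]
[81. 77. 70.]
```

Request:
{"name": "jog_arm", "arguments": {"plan": [[0.8,[0,0,15],0],[0.8,[0,0,30],0],[0.8,[0,0,35],0],[0.8,[0,0,30],0],[0.8,[0,0,25],0],[0.8,[0,0,18],0],[0.8,[0,0,10],0],[0.8,[0,0,4],0],[0.8,[0,0,0],0],[0.4,[0,0,0],0],[0.4,[0,0,0],0],[0.4,[0,0,0],0],[0.4,[0,0,0],0],[0.4,[0,0,0],0]], "squeeze": 40}}

```text
clock: 31.48
eef_pos: [0.6222, -0.264, -0.0162]
tcp_rot: [0.001, 0.707, 0.707, 0.001]
contact_force: [-0.7, 0.6, 5.2]
gripper_width: 0.568
finger_force: 44.1
```

Request:
{"name": "jog_arm", "arguments": {"plan": [[0.4,[0,0,-5],0],[0.4,[0,0,-15],0],[0.4,[0,0,-20],0],[0.4,[0,0,0],0]]}}

```text
clock: 31.98
eef_pos: [0.6228, -0.2642, 0.0248]
tcp_rot: [0.002, 0.707, 0.707, 0.001]
contact_force: [-0.1, -0.5, -0.8]
gripper_width: 0.559
finger_force: 41.6
```

```bash
cat > thin.py <<'E'
from plane import *
s,R=st(); s,im,d,P=wrist(); e=s['eef_pos']; Q=(P-e)@R
m=(d>0)&(np.hypot(Q[...,0],Q[...,1])<.03)&(np.abs(Q[...,1])<.018)&(Q[...,2]>-.045)&(Q[...,2]<-.004)
A=Q[m]; print(len(A),np.percentile(A,[1,50,99],axis=0).round(4).tolist())
F=A[np.abs(A[:,1])<.003]; f=F[F[:,0]>0][:,0]; b=F[F[:,0]<0][:,0]
print('x front in/out',np.round([f.min(),f.max()],4),'back',np.round([b.min(),b.max()],4) if len(b) else '')
plane(Q,d,np.zeros(2),.016,.025,-.04,-.012)
save(im[150:350,180:460].repeat(2,0).repeat(2,1),'w7.png')
E
python3 thin.py
```

```text
t 31.98 pos [ 0.6228 -0.2642  0.0248] yaw(tool y) 0.0 F [-0.1 -0.5 -0.8] w 0.559 f 41.6 j [-0.05  0.76  0.52  1.71 -0.5   0.8   0.71]
3796 [[-0.0241, -0.0177, -0.0278], [-0.0005, 0.0002, -0.0262], [0.0234, 0.0177, -0.0185]]
x front in/out [0.0149 0.0239] back [-0.0262 -0.0159]
plane z -0.0264 tilt deg [0.2 0.1] 4114
```

View pics/w7.png

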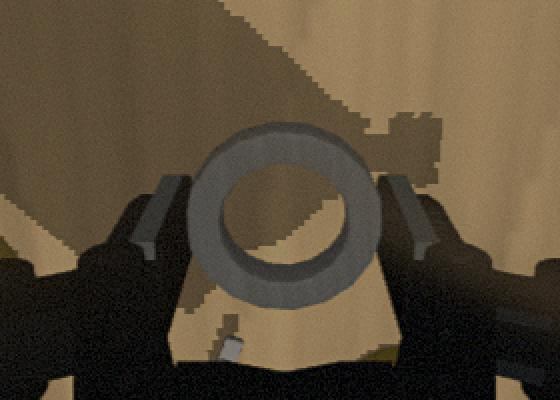

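The grey collar is held flat at (285,215) in the crop, centred in the jaws.

Request:
{"name": "jog_arm", "arguments": {"plan": [[0.4,[0,0,-20],0],[0.4,[0,0,-30],0],[0.4,[10,0,-30],0],[0.4,[25,0,-20],0],[0.4,[38,0,0],0],[0.4,[38,0,0],0],[0.4,[38,0,0],0],[0.4,[38,0,0],0],[0.4,[38,0,0],0],[0.4,[38,0,0],0],[0.4,[38,-1,0],0],[0.4,[38,-1,0],0],[0.4,[38,-1,0],0],[0.4,[38,-1,0],0],[0.4,[38,0,0],0],[0.4,[25,0,0],0],[0.4,[8,0,0],0],[0.4,[0,0,0],0],[0.4,[0,0,0],0]]}}

```text
clock: 34.4
eef_pos: [0.6173, 0.2203, 0.1223]
tcp_rot: [0.0, 0.708, 0.706, -0.0]
contact_force: [0.1, 0.6, -0.3]
gripper_width: 0.566
finger_force: 41.6
```

```bash
python3 thin.py
```

```text
t 34.4 pos [0.6173 0.2203 0.1223] yaw(tool y) -0.1 F [ 0.1  0.6 -0.3] w 0.566 f 41.6 j [-0.86  0.61  0.6   1.72 -0.41  0.94 -0.09]
3795 [[-0.0241, -0.0177, -0.0278], [-0.0005, 0.0002, -0.0262], [0.0233, 0.0177, -0.0184]]
x front in/out [0.0145 0.024 ] back [-0.0257 -0.0163]
plane z -0.0264 tilt deg [0.3 0.1] 4115
```

Request:
{"name": "jog_arm", "arguments": {"plan": [[0.4,[2,1.7,0],0],[0.4,[0,0,6],0],[0.4,[0,0,8],0],[0.4,[0,0,8],0],[0.4,[0,0,7],0],[0.4,[0,0,4],0],[0.4,[0,0,1.5],0],[0.4,[0,0,0],0]]}}

```text
clock: 35.45
eef_pos: [0.6187, 0.2246, 0.0877]
tcp_rot: [0.0, 0.707, 0.707, 0.0]
contact_force: [-0.4, -0.7, -1.3]
gripper_width: 0.568
finger_force: 41.6
```

Request:
{"name": "jog_arm", "arguments": {"plan": [[0.4,[-2,0,0],0],[0.4,[0,0,0.7],0],[0.4,[0,0,0],0]]}}

```text
clock: 35.83
eef_pos: [0.6187, 0.2226, 0.087]
tcp_rot: [-0.0, 0.707, 0.707, 0.0]
contact_force: [0.3, -0.1, -1.0]
gripper_width: 0.566
finger_force: 41.6
```

Request:
{"name": "jog_arm", "arguments": {"plan": [[0.6,[0,0,0],0],[0.65,[0,0,0],0],[0.8,[0,0,0],0],[1,[0,0,0],0],[1,[0,0,-10],0],[1,[0,0,-25],0],[1,[0,0,-30],0],[1,[0,0,-30],0],[1,[-20,0,-20],0],[1,[-40,0,0],0],[1,[-40,-2,0],0],[1,[-40,-2,0],0],[1,[0,0,0],0]]}}

```text
clock: 37.45
eef_pos: [0.6141, 0.0759, 0.2027]
tcp_rot: [0.001, 0.71, 0.704, -0.001]
contact_force: [-0.1, 0.3, -0.5]
gripper_width: 0.999
finger_force: 0.0
```

```bash
python3 - <<'E'
from plane import *
s,R=st(); s,im,d,P=wrist(); c=np.array([.619,.2212])
plane(P,d,c,.017,.024,.09,.125); ring(P,d,c,.03,.107,.1165); plane(P,d,c,.028,.038,.08,.1)
Q=ring(P,d,(.6143,.0125),.04,.016,.024)
q=Q[:,:2].astype(np.float32); h=cv2.convexHull(q)[:,0]; ctr=(q.min(0)+q.max(0))/2
for a in range(-10,50,2):
    t=np.deg2rad(a+np.array([0,60,120])); w=[np.ptp(q@[np.cos(x),np.sin(x)]) for x in t]; print(a,np.round(np.array(w)*1000,1),end=';')
n=np.array([[np.cos(x),np.sin(x)] for x in np.deg2rad([0,60,120])]); m=[((q@k).min()+(q@k).max())/2 for k in n]; print('ctr',np.linalg.lstsq(n,m,rcond=None)[0])
E
```

```text
t 37.45 pos [0.6141 0.0759 0.2027] yaw(tool y) -0.5 F [-0.1  0.3 -0.5] w 0.999 f 0.0 j [-0.72  0.47  0.68  1.75 -0.33  1.05  0.07]
plane z 0.113 tilt deg [-0.2  0. ] 1080
n 1578 circ [0.6183 0.2208] 0.0249 mid [0.6183 0.2124 0.1117] ext [0.0476 0.0312 0.0084] mean [0.6181 0.211  0.1126]
plane z 0.091 tilt deg [-0.1 -0.2] 2125
n 604 circ [0.6142 0.0118] 0.0263 mid [0.6144 0.0121 0.0192] ext [0.0441 0.049  0.0056] mean [0.6144 0.0124 0.0202]
-10 [48.7 48.8 49.3];-8 [48.  48.2 48.7];-6 [47.3 47.8 48.1];-4 [46.6 47.4 47.5];-2 [45.8 47.  46.8];0 [45.1 46.6 46. ];2 [45.1 46.7 46.3];4 [45.8 47.2 47.1];6 [46.6 48.  47.8];8 [47.3 48.7 48.5];10 [48.  49.3 49. ];12 [48.6 49.9 49.6];14 [49.2 50.4 50. ];16 [49.7 50.9 50.4];18 [50.1 51.3 50.8];20 [50.5 51.6 51.1];22 [50.8 51.9 51.3];24 [51.1 52.1 51.5];26 [51.3 52.2 51.6];28 [51.4 52.3 51.6];30 [51.5 52.3 51.7];32 [51.5 52.3 51.6];34 [51.4 52.2 51.6];36 [51.3 52.  51.4];38 [51.1 51.8 51.2];40 [50.9 51.5 50.9];42 [50.6 51.2 50.6];44 [50.2 50.8 50.2];46 [49.8 50.3 49.8];48 [49.3 49.8 49.2];ctr [0.61416845 0.01167949]
```

Request:
{"name": "jog_arm", "arguments": {"plan": [[0.8,[-20,0,0],-1.3],[0.8,[-30,0,10],0],[0.8,[-13,0,20],0],[0.8,[0,0,30],0],[0.8,[0,0,30],0],[0.8,[0,0,30],0],[0.8,[0,0,25],0],[0.8,[0,0,15],0],[0.8,[0,0,0],0]]}}

```text
clock: 38.62
eef_pos: [0.6148, 0.0201, 0.0406]
tcp_rot: [-0.001, 0.699, 0.715, -0.001]
contact_force: [-0.3, -0.1, 0.7]
gripper_width: 0.799
finger_force: 0.0
```

```bash
python3 - <<'E'
from h import *
s,R=st(); s,im,d,P=wrist(); Q=ring(P,d,(.6143,.0125),.03,.016,.024)
E
```

```text
t 38.62 pos [0.6148 0.0201 0.0406] yaw(tool y) 1.4 F [-0.3 -0.1  0.7] w 0.799 f 0.0 j [-0.53  0.66  0.55  1.86 -0.48  0.76  0.31]
n 2243 circ [0.615  0.0119] 0.0262 mid [0.6147 0.0123 0.019 ] ext [0.0452 0.0488 0.0053] mean [0.6148 0.0129 0.0201]
```

Request:
{"name": "jog_arm", "arguments": {"plan": [[0.8,[-7,0,0],0],[0.8,[0,0,15],0],[0.8,[0,0,18],0],[0.8,[0,0,15],0],[0.8,[0,0,8],0],[0.8,[0,0,0],0],[0.4,[0,0,0],0],[0.4,[0,0,0],0],[0.4,[0,0,0],0],[0.4,[0,0,0],0],[0.4,[0,0,0],0],[0.4,[0,0,-3],0],[0.4,[0,0,-17],0],[0.4,[0,0,-20],0],[0.4,[0,0,0],0]], "squeeze": 40}}

```text
clock: 40.55
eef_pos: [0.6176, 0.0126, 0.0283]
tcp_rot: [0.001, 0.699, 0.715, 0.002]
contact_force: [0.6, -1.2, -2.0]
gripper_width: 0.529
finger_force: 41.8
```

```bash
python3 thin.py
```

```text
t 40.55 pos [0.6176 0.0126 0.0283] yaw(tool y) 1.3 F [ 0.6 -1.2 -2. ] w 0.529 f 41.8 j [-0.51  0.68  0.53  1.86 -0.5   0.73  0.33]
4993 [[-0.0239, -0.0177, -0.0348], [-0.0049, 0.0002, -0.0329], [0.0254, 0.0177, -0.0149]]
x front in/out [0.0167 0.0261] back [-0.027  -0.0165]
plane z -0.0311 tilt deg [-2.8 -0.4] 895
```

View pics/w7.png

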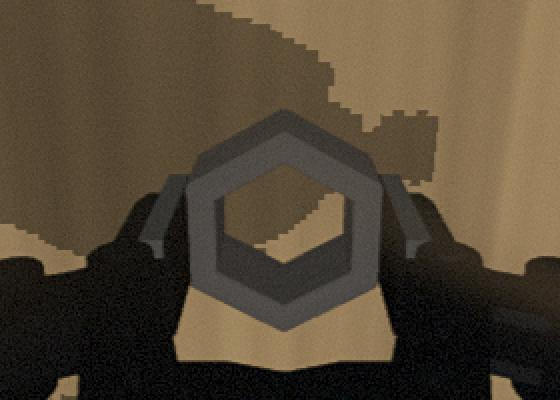

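Nut gripped square on its flats, level, centred at (285,230) in the crop.

Request:
{"name": "jog_arm", "arguments": {"plan": [[0.4,[0,0,-20],0],[0.4,[0,0,-30],0],[0.4,[0,0,-30],0],[0.4,[8,0,-23],0],[0.4,[25,1,0],0],[0.4,[35,1,0],0],[0.4,[35,1,0],0],[0.4,[35,1,0],0],[0.4,[35,1,0],0],[0.4,[25,1,0],0],[0.4,[11,0,0],0],[0.4,[0,0,0],0],[0.4,[0,0,0],0]]}}

```text
clock: 42.22
eef_pos: [0.6173, 0.2196, 0.129]
tcp_rot: [0.0, 0.7, 0.714, -0.0]
contact_force: [0.5, -1.7, -2.0]
gripper_width: 0.531
finger_force: 41.7
```

```bash
python3 thin.py
```

```text
t 42.23 pos [0.6173 0.2196 0.129 ] yaw(tool y) 1.2 F [ 0.5 -1.7 -2. ] w 0.531 f 41.7 j [-0.87  0.61  0.62  1.72 -0.41  0.95 -0.07]
4979 [[-0.0237, -0.0176, -0.0348], [-0.0047, 0.0002, -0.0328], [0.0254, 0.0177, -0.0148]]
x front in/out [0.0167 0.026 ] back [-0.0261 -0.0167]
plane z -0.031 tilt deg [-2.7 -0.4] 903
```

Request:
{"name": "jog_arm", "arguments": {"plan": [[0.4,[1,1.7,0],0],[0.4,[0,0,6],0],[0.4,[0,0,6],0],[0.4,[0,0,3],0],[0.4,[0,0,0],0]]}}

```text
clock: 42.9
eef_pos: [0.6184, 0.2227, 0.1134]
tcp_rot: [-0.0, 0.699, 0.715, -0.0]
contact_force: [-0.6, -0.1, -1.4]
gripper_width: 0.53
finger_force: 41.7
```

Bottom is now at about 126 mm; 13 mm to go.

Request:
{"name": "jog_arm", "arguments": {"plan": [[0.4,[-1.3,0.5,0],0],[0.4,[0,0,4],0],[0.4,[0,0,4],0],[0.4,[0,0,2.5],0],[0.4,[0,0,1.5],0],[0.4,[0,0,0],0]]}}

```text
clock: 43.65
eef_pos: [0.6192, 0.2215, 0.1018]
tcp_rot: [-0.0, 0.699, 0.715, -0.0]
contact_force: [-0.6, -0.4, -2.2]
gripper_width: 0.534
finger_force: 41.7
```

```bash
python3 - <<'E'
from plane import *
s,R=st(); s,im,d,P=wrist(); e=s['eef_pos']
ring(P,d,e[:2],.03,e[2]+.028,e[2]+.04); plane(P,d,e[:2],.017,.0225,e[2]+.028,e[2]+.038)
E
```

```text
t 43.65 pos [0.6192 0.2215 0.1018] yaw(tool y) 1.3 F [-0.6 -0.4 -2.2] w 0.534 f 41.7 j [-0.85  0.64  0.6   1.73 -0.44  0.91 -0.05]
n 5007 circ [0.6192 0.2242] 0.0292 mid [0.619  0.222  0.1356] ext [0.0523 0.0484 0.0109] mean [0.6192 0.2228 0.1352]
plane z 0.1354 tilt deg [-0.1  0.1] 2805
```

Request:
{"name": "jog_arm", "arguments": {"plan": [[0.4,[0,0,1],0],[0.4,[0,0,0.8],0],[0.4,[0,0,0],0]]}}

```text
clock: 44.08
eef_pos: [0.6192, 0.2215, 0.1]
tcp_rot: [-0.0, 0.699, 0.715, -0.0]
contact_force: [-0.4, -0.1, -1.9]
gripper_width: 0.527
finger_force: 41.7
```

Request:
{"name": "jog_arm", "arguments": {"plan": [[0.5,[0,0,0.4],0],[0.58,[0,0,0],0],[0.65,[0,0,0],0],[0.8,[0,0,0],0],[1,[0,0,0],0],[1,[0,0,-10],0],[1,[0,0,-25],0],[1,[0,0,-30],0],[1,[0,0,-30],0],[1,[-20,0,-10],0],[1,[-40,0,0],0],[1,[-40,0,0],0],[1,[0,0,0],0]]}}

```text
clock: 45.7
eef_pos: [0.6212, 0.1147, 0.2048]
tcp_rot: [0.001, 0.702, 0.712, -0.001]
contact_force: [0.0, -0.2, 0.1]
gripper_width: 1.001
finger_force: 0.0
```

```bash
python3 - <<'E'
from plane import *
s,R=st(); s,im,d,P=wrist(); c=np.array([.619,.2212]); save(im[:300],'w8.png')
plane(P,d,c,.017,.0225,.12,.145); ring(P,d,c,.03,.129,.138); plane(P,d,c,.028,.038,.08,.1)
im,d=r.get_image('side'); save(im[60:220,220:420].repeat(3,0).repeat(3,1),'s8.png')
im,d=r.get_image('top'); print([np.round(o['centre'],3) for o in r.look_for('top','middle_collar')])
E
```

```text
t 45.7 pos [0.6212 0.1147 0.2048] yaw(tool y) 0.9 F [ 0.  -0.2  0.1] w 1.001 f 0.0 j [-0.77  0.49  0.68  1.71 -0.34  1.07  0.04]
plane z 0.1331 tilt deg [-0.  -0.2] 1381
n 2051 circ [0.619  0.2207] 0.0261 mid [0.619  0.2205 0.1322] ext [0.0451 0.0483 0.0051] mean [0.619  0.2217 0.133 ]
plane z 0.0912 tilt deg [-0.1  0. ] 2413
[array([ 0.462, -0.003,  0.024])]
```

View pics/s8.png

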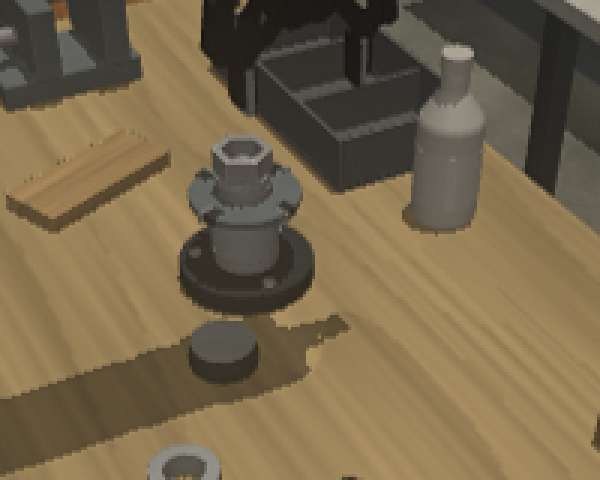

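The stack at (245,205) is complete. The nut top is level at 133 mm, the gripper is clear, and the spare collar lies where it was.

```bash
python3 -c "
from plant import r
print(r.hand_in())"
```

```text
the job is handed in; nothing more can be done
None
```

The cutter set is on the arbor in the order asked (thick collar, cutter head hub up, thin collar, nut), and the last pictures showed the stack level and standing free with the spare collar unmoved; I handed it in at about 46 s.

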